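# Sweep copper bar ends off the work plate into the scrap tray

### The job

With the gripper's fingers closed, sweep the three sawn copper bar ends (round, square and hexagonal) across the thick steel plate and over its edge into the open steel scrap tray that stands against one side of it, so that all three lie in the tray. Push them only, with the fingers: do not pick them up, lift them or stand them on edge. Leave the punches, the copper cup and everything else where they stand.

Things in the scene. Friction and masses are not known exactly. Their poses are not given: they have to be found in the camera images.
- block: fixed, bare, light-grey thick steel work plate (the plate of the goal), 370 mm (its x) by 300 mm (its y) by 40 mm high, smooth flat top at 40 mm above the table. Origin: centre of its underside. Its yaw is within 10 degrees of 0; its two long sides are at its y = +150 and -150 mm.
- tray: fixed open dark sheet-steel tray, outside 340 mm (its x) by 110 mm (its y) by 38 mm high, walls 4 mm, inner floor about 4 to 5 mm above the table; stands against the block's +y or -y side (differs from run to run), long axis along the block's x, same yaw as the block. Its rim is 2 mm below the block's top, so what is pushed over that edge drops in. Origin: centre of its underside.
- stand: fixed dark wooden stand full of upright steel punches, 340 by 110 by 36 mm, punch tops up to 90 mm above the table; stands against the block's other y side, away from the tray. Origin: centre of its underside.
- slug_round: round sawn end of copper bar, 12 mm thick, 90 to 160 g, lying flat on the steel plate (block) at the start. Origin: centre of its underside (as built); z axis up. 38 mm diameter.
- slug_square: square sawn end of copper bar, 12 mm thick, 90 to 160 g, lying flat on the steel plate (block) at the start. Origin: centre of its underside (as built); z axis up. 34 by 34 mm, sides along its x and y.
- slug_hex: hexagonal sawn end of copper bar, 12 mm thick, 90 to 160 g, lying flat on the steel plate (block) at the start. Origin: centre of its underside (as built); z axis up. 34 mm across the flats, 39 mm across the corners.
- punch_a: upright dark steel punch, 16 mm diameter, 55 mm tall, about 80 g, standing loose on the block between the bar ends; easily knocked over. Not to be disturbed. Origin: centre of its underside.
- punch_b: upright dark steel punch, 16 mm diameter, 55 mm tall, about 80 g, standing loose on the block between the bar ends; easily knocked over. Not to be disturbed. Origin: centre of its underside.
- cup: small open copper cup, 44 mm diameter, 45 mm tall, standing loose on the block near its +x end. Not to be disturbed. Origin: centre of its underside.
- hammer: hammer lying on the table, right of the work. Bystander.
- pot: open copper pot, 120 mm diameter, 90 mm tall, on the table left of the work. Bystander.
- jar: amber glass jar, 70 mm diameter, 90 mm tall, on the table at the far left. Bystander.
- mallet_head: loose wooden mallet head, 70 by 100 by 70 mm, on the table at the right. Bystander.
Mind the look-alikes: they are no part of the job. What is shaped like the slug_round but turquoise or white is not meant.

How it is judged:
By the outcome, as a careful person would: the job done as asked, in the order asked, and still so for the second after the job is handed in, with the robot touching nothing.
It also fails if it takes over 61 s, if anything falls off the work surface, if the arm or the gripper's body presses on something with over 40 N, if the wrist force passes 120 N, or if a joint passes its speed limit or range.

### The arm

A 7-joint arm with a two-finger parallel gripper is mounted at the origin on the work surface. World frame = base frame: x ahead of the robot, y to its left, z up, the work surface at z = 0. Lengths are in m, angles in rad, forces in N, time in s.
With the tool pointing down it reaches from about 0.4 to 0.85 m from the base axis. Payload 10.4 kg.
Tool frame: the origin (TCP) lies midway between the tips of the shut fingers; the grasp point (between the pads) lies 19 mm behind it; z points along the fingers, y is the line along which they close (so a half turn about z gives the same grasp; the last joint's range is limited). The gripper opens to 87 mm and grips with 3 to 60 N. Pads are 19 mm wide; open, the fingers measure 117 mm over their backs; the gripper's body (75 mm by 190 mm) begins 51 mm behind the grasp point.
Start: joints at [-1.266, 0.332, -0.065, 1.46, 0.022, 1.35, -0.088], TCP at [0.201, 0.592, 0.223] pointing down, gripper open.
Joint ranges: [-2.6, 2.6], [-0.5, 2.12], [-1.47, 1.34], [0.16, 2.42], [-1.27, 4.41], [0.06, 2.06], [-2.6, 2.6]. Speed limits (rad/s): [2.22, 2.22, 2.79, 2.79, 3.14, 3.14, 3.14].

### API

Orientations are given as a unit quaternion [x, y, z, w].
In Python, from bench import r gives the robot as it stands.
- The arm moves only by the tool move_arm, never from a script. Its argument "targets" is a list of rows, each a list of 3 entries, a list of its own where there are three numbers: the shift along the tool's x, y, z in cm, then the turn, a rotation vector about the tool's x, y, z in rad, then the opening in per cent of the stroke, from 0 (shut) to 100 (fully open). In form: [[[x, y, z], [wx, wy, wz], gripper], ...]. A call has 1 to 20 rows; each row shifts and turns the commanded pose from where the row before left it, along the tool's axes as they then stand; what a row does not reach is not made up. A row lasts 1/8 s, in which the tool goes at most 62.5 mm and 10.7 degrees, less where a joint would pass 70% of its speed; a pose out of reach is approached as far as the arm can. A call with a gripper value outside its range is refused whole. The fingers move at their own pace and stop on an object; "grip_force" is the grip in N (left out, the last holds). Time passes only in rows, so rows that do not move let the fingers close. It gives the time, the measured TCP pose, the force, the opening and the grip force at its end, in the units of the state.
- r.read_state(): the state, without advancing time (a new reading comes with each control period).
- r.camera(name): name is "scene" or "top" or "wrist"; returns a dict with "image" (400x640x3 uint8, blue, green, red), "vertical_fov" (degrees; the focal length in pixels is half the picture's height over the tangent of half this angle, whatever the lens; pixels are square), "cx", "cy" (the principal point, pixels), "cam_to_world" (4x4, takes a point from camera to world coordinates). Camera axes: x right, y down, z forward; pixel columns grow to the right and rows downward; lengths in m; the calibration is good to about 2 mm. A picture is of the moment at which its call begins. There is no depth.
- r.close_job(): hands the job in; it is judged then, once.
The state is a dict: "time": time; "joint_positions": joint angles; "joint_vel": joint speeds; "joint_torque": joint torques, N m; "ee_pos": TCP position; "eef_rot": TCP orientation; "ft_force": force on the tool from outside, world axes, zero at the start; "torque": the same for the moment, N m; "width": finger opening in m; "grip_force": force on a finger pad.
Only numpy, scipy, OpenCV 4.12 (cv2) and the standard library are available. Lean on these libraries where they do the work, as an engineer would, in place of code of your own. Each camera call takes 0.05 s, during which the arm holds its last target. There are 200 camera calls.

## Working session

There is one attempt and no reset: what is moved stays moved. The work goes in short steps, Python scripts to look and compute and a tool call to move; the robot and the scene stay as the last step left them, time stands still between calls to the robot, and variables do not carry over. Pictures are saved under pics/ and viewed, at most 10 in all, crops included, and the job is handed in when it is done.

Besides the shell and the picture viewer there is one more tool, called after "Emit:" as name(argument=value, ...), one argument or row to a line, values as JSON. move_arm: Moves the arm, as the interface text tells. Its arguments: {"type":"object","properties":{"targets":{"type":"array"},"grip_force":{"type":"number"}},"required":["targets"]}

```bash
mkdir -p pics; cat > h.py <<'E'
import numpy as np, cv2
from bench import r
def K(c):
    f=c["image"].shape[0]/2/np.tan(np.radians(c["vertical_fov"])/2); return f,c["cx"],c["cy"]
def ray(c,uv,z):
    f,cx,cy=K(c); T=np.array(c["cam_to_world"]); d=T[:3,:3]@np.array([(uv[0]-cx)/f,(uv[1]-cy)/f,1]); o=T[:3,3]
    return (o+d*(z-o[2])/d[2])
E
python3 - <<'E'
from h import *
for n in("top","scene"):
    c=r.camera(n); cv2.imwrite(f"pics/{n}0.png",c["image"]); np.save(f"{n}0.npy",c,allow_pickle=True)
    print(n,c["vertical_fov"],c["cx"],c["cy"],np.round(c["cam_to_world"],3).tolist())
s=r.read_state(); print(s)
E
```

```text
top 55.53755172483228 328.54118734854154 202.98771912515068 [[0.109, -0.973, 0.204, 0.317], [-0.994, -0.107, 0.023, -0.023], [-0.001, -0.205, -0.979, 1.047], [0.0, 0.0, 0.0, 1.0]]
scene 55.691245560502026 319.0407594601511 206.50285516731932 [[0.217, 0.743, -0.633, 1.23], [0.976, -0.153, 0.155, -0.193], [0.018, -0.652, -0.758, 0.923], [0.0, 0.0, 0.0, 1.0]]
{'time': 0.1, 'joint_positions': array([-1.26558704,  0.33279638, -0.06470174,  1.46083422,  0.02158251,
        1.34991882, -0.08851318]), 'joint_vel': array([ 0.00042265, -0.00079005,  0.00072745, -0.00142297, -0.00122616,
        0.00141722,  0.00055189]), 'joint_torque': array([ 2.25936121e-03, -6.24534702e+01,  2.52439070e-02, -3.90717494e+01,
       -6.12294255e-02,  3.65511782e-02,  9.65444701e-05]), 'ee_pos': array([0.20111713, 0.59139443, 0.22185222]), 'eef_rot': array([ 1.63170067e-01,  9.86597755e-01, -6.25577174e-04, -8.33247542e-05]), 'ft_force': array([ 0.6445956 ,  0.31322977, -0.17709395]), 'torque': array([ 0.00732121, -0.0066585 ,  0.02350672]), 'grip_force': 0.0, 'width': 0.0869175849358975}
```

View pics/top0.png

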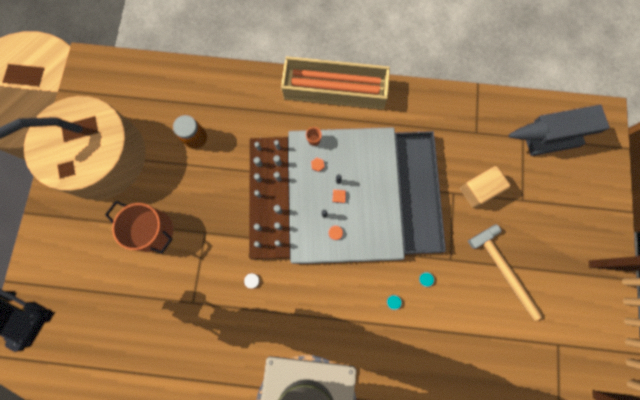

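View pics/scene0.png

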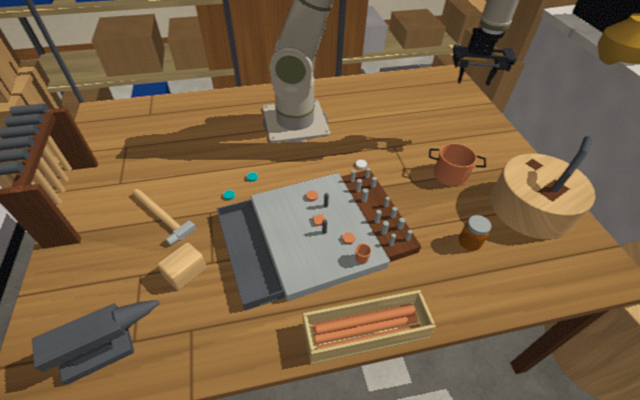

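Top view: tray on the plate's right (world −y), stand with punches on the left. The copper slugs are at about (318,165), (340,197) and (336,233), the loose punches at about (339,179) and (324,213), and the cup at (313,136). The round look-alikes, white (252,281) and turquoise (395,302), (427,280), lie on the table, so they're not meant.

```bash
cat > meas.py <<'E'
from h import *
def blobs(c,kind):
    im=c["image"]; h=cv2.cvtColor(im,cv2.COLOR_BGR2HSV)
    if kind=="cu": m=((h[...,0]<15)&(h[...,1]>120)&(h[...,2]>120))
    else: m=h[...,2]<70
    n,l,s,ce=cv2.connectedComponentsWithStats(m.astype(np.uint8)*255)
    return [(ce[i],s[i]) for i in range(1,n) if s[i][4]>8],l
E
python3 - <<'E'
from meas import *
for n,(x0,y0,x1,y1) in {"top":(285,122,450,270),"scene":(215,160,425,310)}.items():
    c=np.load(f"{n}0.npy",allow_pickle=True).item()
    for k in("cu","dk"):
        for ce,s in blobs(c,k)[0]:
            if x0<ce[0]<x1 and y0<ce[1]<y1 and s[4]<2000:
                print(n,k,ce.round(1),s.tolist(),"z.052",ray(c,ce,.052 if k=="cu" else .0675).round(4)[:2])
    cv2.imwrite(f"pics/{n}crop.png",cv2.resize(c["image"][y0:y1,x0:x1],None,fx=3.6,fy=3.6,interpolation=cv2.INTER_CUBIC))
c=np.load("top0.npy",allow_pickle=True).item()
g=cv2.cvtColor(c["image"],cv2.COLOR_BGR2HSV)
m=((g[...,1]<60)&(g[...,2]>110)).astype(np.uint8)*255; m[:, :286]=0;m[:,410:]=0;m[:120]=0;m[270:]=0
m=cv2.morphologyEx(m,cv2.MORPH_OPEN,np.ones((5,5)))
ct=max(cv2.findContours(m,0,2)[0],key=cv2.contourArea)
P=np.array([ray(c,p[0],.04)[:2] for p in ct],np.float32); b=cv2.minAreaRect(P); print(b,cv2.boxPoints(b))
print(cv2.boxPoints(cv2.minAreaRect(ct)))
E
```

```text
top cu [313.7 134.1] [304, 126, 17, 17, 162] z.052 [0.7142 0.063 ]
top cu [317.4 164.2] [312, 158, 12, 13, 123] z.052 [0.6285 0.0425]
top cu [338.8 195.7] [333, 190, 13, 13, 145] z.052 [ 0.547  -0.0247]
top cu [335.4 232.4] [329, 226, 14, 14, 145] z.052 [ 0.4475 -0.0262]
top dk [407.  188.1] [396, 133, 36, 123, 1299] z.052 [ 0.5839 -0.2026]
top dk [338.7 180. ] [337, 178, 4, 5, 18] z.052 [ 0.5861 -0.0199]
top dk [324.7 214.5] [323, 213, 4, 4, 12] z.052 [0.4891 0.0068]
scene cu [311.3 195.1] [306, 191, 11, 9, 84] z.052 [ 0.4521 -0.0284]
scene cu [318.1 219.3] [313, 215, 11, 11, 90] z.052 [ 0.5507 -0.0285]
scene cu [348.1 237.7] [342, 233, 13, 11, 103] z.052 [0.633  0.0406]
scene cu [362.4 251.3] [356, 244, 15, 19, 151] z.052 [0.6857 0.067 ]
scene dk [362.3 177.1] [359, 176, 7, 3, 10] z.052 [0.4221 0.1445]
scene dk [347.3 181.5] [345, 181, 6, 2, 11] z.052 [0.4314 0.0921]
scene dk [367.1 186.6] [362, 185, 10, 4, 21] z.052 [0.4654 0.1472]
scene dk [352.2 190.8] [349, 190, 7, 3, 13] z.052 [0.4737 0.0962]
scene dk [325.4 200.8] [324, 195, 4, 12, 29] z.052 [0.497  0.0058]
scene dk [257.5 24
[... 411 characters left out ...]
 [388, 226, 10, 5, 28] z.052 [0.6381 0.1699]
scene dk [377.7 233.3] [374, 231, 8, 5, 23] z.052 [0.6459 0.1223]
scene dk [399.8 240. ] [395, 239, 11, 3, 21] z.052 [0.6807 0.1753]
scene dk [385.1 244.7] [381, 243, 8, 4, 15] z.052 [0.6876 0.13  ]
scene dk [404.  254.1] [390, 247, 30, 14, 96] z.052 [0.7273 0.1701]
scene dk [264.1 300.2] [243, 291, 43, 19, 245] z.052 [ 0.7839 -0.2157]
((0.5599256157875061, -0.03690129518508911), (0.36915674805641174, 0.30089080333709717), 8.304831504821777) [[ 0.3555525   0.08530604]
 [ 0.3990131  -0.2124295 ]
 [ 0.76429874 -0.15910864]
 [ 0.7208381   0.1386269 ]]
[[285.02875  131.09894 ]
 [398.45673  126.845375]
 [403.4035   258.7599  ]
 [289.97552  263.01346 ]]
```

View pics/topcrop.png

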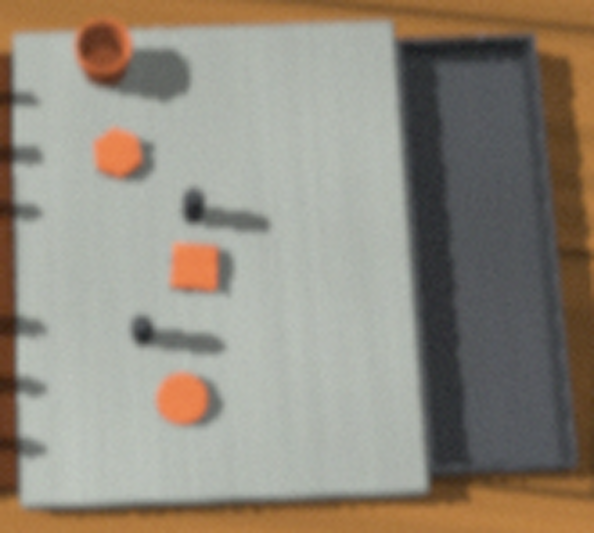

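View pics/scenecrop.png

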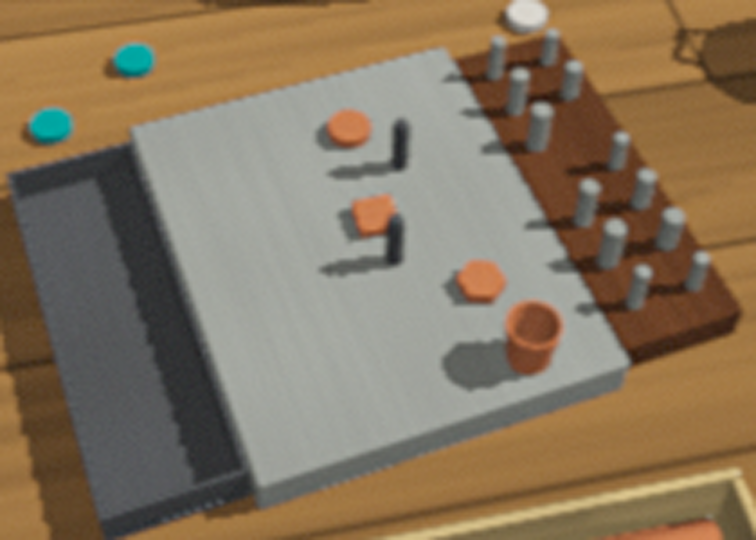

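The crops show hex at top, square in the middle and round at the bottom. Plate centre is about (0.560, −0.037) with yaw 8.3°. In plate coordinates (u,v), in mm: round (−107,26), square (−9,12), hex (82,67), punches (32,12) and (−60,52). So straight pushes along −v are clear for all three. I'll turn the tool so that tool x=+v and y=+u, and close the fingers on the way.

Emit:
move_arm(
  targets=[
    [[0,0,0],[0,0,0.183],0],
    [[0,0,0],[0,0,0.183],0],
    [[0,0,0],[0,0,0.183],0],
    [[0,0,0],[0,0,0.183],0],
    [[0,0,0],[0,0,0.183],0],
    [[0,0,0],[0,0,0.183],0],
    [[-4.3,1.12,0],[0,0,0],0],
    [[-4.3,1.12,0],[0,0,0],0],
    [[-4.3,1.12,0],[0,0,0],0],
    [[-4.3,1.12,0],[0,0,0],0],
    [[-4.3,1.12,0],[0,0,0],0],
    [[-4.3,1.12,0],[0,0,0],0],
    [[-4.3,1.12,0],[0,0,0],0],
    [[-4.3,1.12,0],[0,0,0],0],
    [[-4.3,1.12,0],[0,0,0],0],
    [[-4.3,1.12,0],[0,0,0],0],
    [[-4.3,1.12,0],[0,0,0],0],
    [[-4.3,1.12,0],[0,0,0],0],
    [[-4.3,1.12,0],[0,0,0],0],
    [[-4.3,1.12,0],[0,0,0],0],
  ],
)

```text
time: 2.6
ee_pos: [0.4435, 0.0173, 0.2224]
eef_rot: [0.654, 0.756, 0.0, -0.0]
ft_force: [0.5, 0.6, 0.2]
width: 0.0006
grip_force: 0.0
```

Emit:
move_arm(
  targets=[
    [[0,0,4],[0,0,0],0],
    [[0,0,4],[0,0,0],0],
    [[0,0,4],[0,0,0],0],
    [[0,0,3],[0,0,0],0],
    [[0,0,1.8],[0,0,0],0],
    [[0,0,0.9],[0,0,0],0],
    [[0,0,0],[0,0,0],0],
  ],
)

```text
time: 3.48
ee_pos: [0.4431, 0.0186, 0.0454]
eef_rot: [0.654, 0.756, -0.0, -0.0]
ft_force: [-0.5, 0.7, -0.4]
width: 0.0006
grip_force: 0.0
```

```bash
python3 - <<'E'
from h import *
c=r.camera("top"); cv2.imwrite("pics/t1.png",cv2.resize(c["image"][115:275,240:460],None,fx=3.5,fy=3.5,interpolation=2))
print(r.read_state()["ee_pos"])
E
```

```text
[0.44354067 0.01870173 0.04587295]
```

View pics/t1.png

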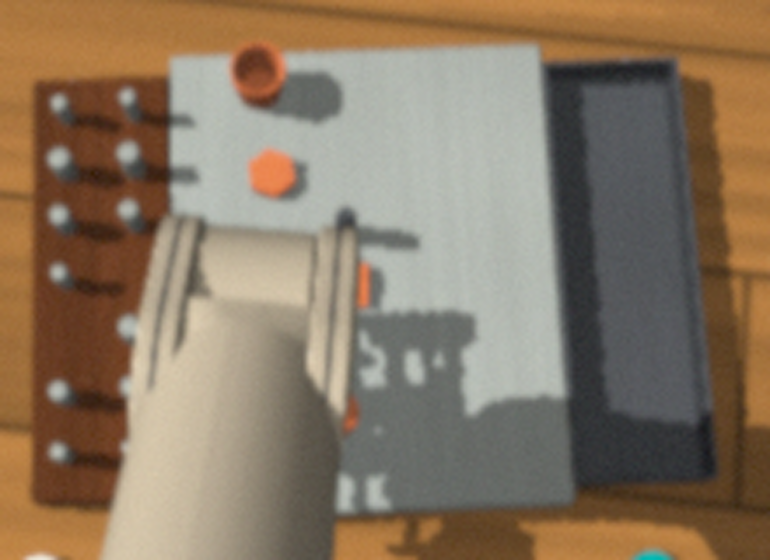

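The arm is down behind the round slug and nothing has moved. Pushing now.

Emit:
move_arm(
  targets=[
    [[-1,0,0.1],[0,0,0],0],
    [[-1,0,0],[0,0,0],0],
    [[-1.5,0,0],[0,0,0],0],
    [[-1.5,0,0],[0,0,0],0],
    [[-1.5,0,0],[0,0,0],0],
    [[-1.5,0,0],[0,0,0],0],
    [[-1.5,0,0],[0,0,0],0],
    [[-1.5,0,0],[0,0,0],0],
    [[-1.5,0,0],[0,0,0],0],
  ],
)

```text
time: 4.65
ee_pos: [0.4616, -0.1059, 0.0449]
eef_rot: [0.654, 0.756, 0.0, 0.0]
ft_force: [-0.4, 1.5, 0.8]
width: 0.0006
grip_force: 0.6
```

```bash
python3 - <<'E'
from h import *
s=r.read_state(); print(s["ee_pos"],s["ft_force"])
a=r.camera("scene")["image"][150:320,200:430]; b=r.camera("top")["image"][115:275,240:460]
f=lambda i:cv2.resize(i,(400,300),interpolation=2)
cv2.imwrite("pics/t2.png",np.hstack([f(a),f(b)]))
E
```

```text
[ 0.46162227 -0.10593615  0.04487813] [-0.35550466  1.4984358   0.77954658]
```

View pics/t2.png

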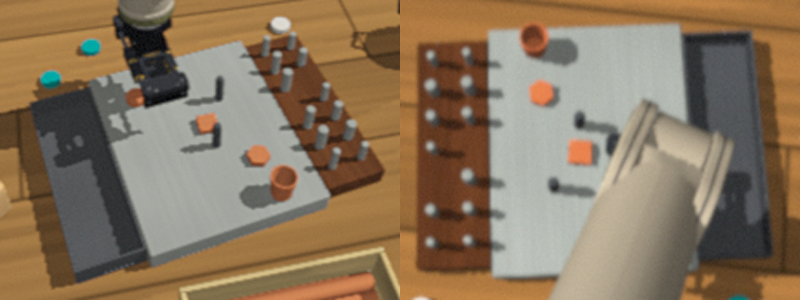

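The round slug rides ahead of the fingers near the edge, and everything else still stands. I'll finish this push, lift, and move above and behind the square.

Emit:
move_arm(
  targets=[
    [[-1.8,0,0],[0,0,0],0],
    [[-2,0,0],[0,0,0],0],
    [[-2,0,0],[0,0,0],0],
    [[-2,0,0],[0,0,0],0],
    [[-2,0,0],[0,0,0],0],
    [[-1.4,0,0],[0,0,0],0],
    [[0,0,0],[0,0,0],0],
    [[0,0,-3],[0,0,0],0],
    [[0,0,-3],[0,0,0],0],
    [[0,0,-3],[0,0,0],0],
    [[3.7,1.6,0],[0,0,0],0],
    [[3.7,1.6,0],[0,0,0],0],
    [[3.7,1.6,0],[0,0,0],0],
    [[3.7,1.6,0],[0,0,0],0],
    [[3.7,1.6,0],[0,0,0],0],
    [[3.9,1.8,0],[0,0,0],0],
    [[0,0,0],[0,0,0],0],
  ],
)

```text
time: 6.88
ee_pos: [0.5422, 0.0249, 0.1342]
eef_rot: [0.651, 0.759, 0.0, -0.001]
ft_force: [-0.2, -0.3, 0.5]
width: 0.0003
grip_force: 0.0
```

```bash
cat > look.py <<'E'
import sys
from h import *
s=r.read_state(); print(s["time"],s["ee_pos"],s["ft_force"])
d=s["ee_pos"][:2]-[.560,-.037]; print("uv",d@[.9895,.1444],d@[-.1444,.9895])
a=r.camera("scene")["image"][150:320,200:430]; b=r.camera("top")["image"][115:275,240:460]
f=lambda i:cv2.resize(i,(400,300),interpolation=2)
cv2.imwrite(f"pics/{sys.argv[1]}.png",np.hstack([f(a),f(b)]))
E
python3 look.py t3
```

```text
6.875 [0.54223598 0.02488571 0.13417689] [-0.24185924 -0.32523442  0.52852452]
uv -0.008641204278596654 0.06380103776250087
```

View pics/t3.png

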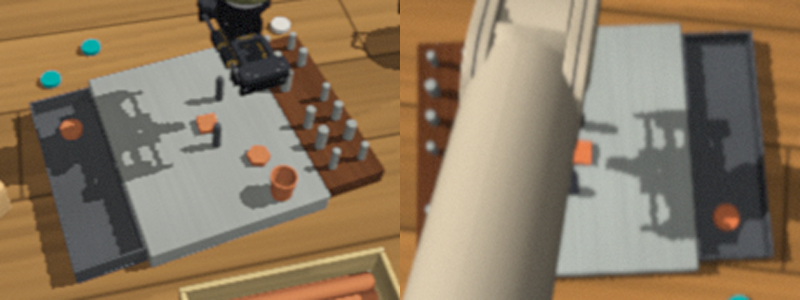

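The round slug lies flat in the tray. Next is the square.

Emit:
move_arm(
  targets=[
    [[0,-0.1,3],[0,0,0],0],
    [[0,0,3],[0,0,0],0],
    [[0,0,2],[0,0,0],0],
    [[0,0,1],[0,0,0],0],
    [[-0.5,0,0],[0,0,0],0],
    [[-1,0,0],[0,0,0],0],
    [[-1,0,0],[0,0,0],0],
    [[-1,0,0],[0,0,0],0],
    [[-1.5,0,0],[0,0,0],0],
    [[-1.5,0,0],[0,0,0],0],
    [[-1.5,0,0],[0,0,0],0],
    [[-1.5,0,0],[0,0,0],0],
    [[-1.5,0,0],[0,0,0],0],
    [[0,0,0],[0,0,0],0],
  ],
)

```text
time: 8.72
ee_pos: [0.557, -0.091, 0.0445]
eef_rot: [0.655, 0.756, -0.0, 0.0]
ft_force: [-0.8, -0.1, -0.1]
width: 0.0003
grip_force: 0.0
```

```bash
python3 look.py t4
```

```text
8.725 [ 0.55696989 -0.09103277  0.0444788 ] [-0.8191512  -0.13215995 -0.14422684]
uv -0.010800626470309365 -0.05302787374451106
```

View pics/t4.png

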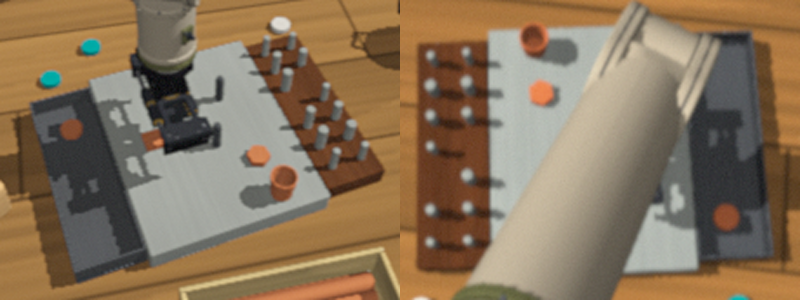

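The square is moving ahead of the fingers and the punches are standing. I'll finish this push and go behind the hex.

Emit:
move_arm(
  targets=[
    [[-1.5,0,0],[0,0,0],0],
    [[-2,0,0],[0,0,0],0],
    [[-2,0,0],[0,0,0],0],
    [[-2,0,0],[0,0,0],0],
    [[-2,0,0],[0,0,0],0],
    [[-1.7,0,0],[0,0,0],0],
    [[0,0,0],[0,0,0],0],
    [[0,0,-3],[0,0,0],0],
    [[0,0,-3],[0,0,0],0],
    [[0,0,-3],[0,0,0],0],
    [[3.4,1.1,0],[0,0,0],0],
    [[3.4,1.1,0],[0,0,0],0],
    [[3.4,1.1,0],[0,0,0],0],
    [[3.4,1.1,0],[0,0,0],0],
    [[3.4,1.2,0],[0,0,0],0],
    [[3.4,1.2,0],[0,0,0],0],
    [[3.5,1.2,0],[0,0,0],0],
    [[3.5,1.2,0],[0,0,0],0],
    [[0,0,0],[0,0,0],0],
    [[0,0,0],[0,0,0],0],
  ],
)

```text
time: 11.32
ee_pos: [0.6244, 0.0846, 0.1344]
eef_rot: [0.654, 0.757, -0.0, -0.0]
ft_force: [0.4, -0.7, -0.6]
width: 0.0002
grip_force: 0.0
```

```bash
python3 look.py t5
```

```text
11.325 [0.62439449 0.08455904 0.1344264 ] [ 0.44271833 -0.65436473 -0.63003898]
uv 0.08127147195334583 0.11098410509703198
```

View pics/t5.png

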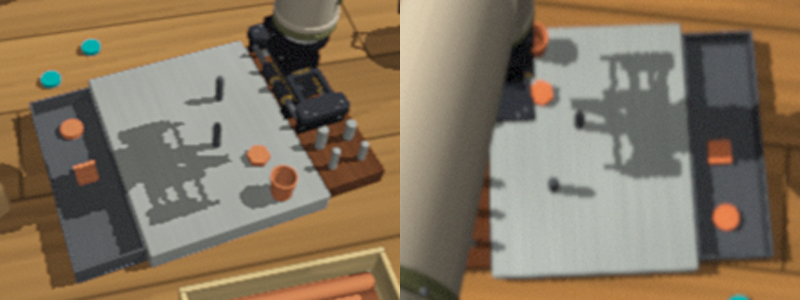

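Square is in the tray and both punches stand. The hex is last.

Emit:
move_arm(
  targets=[
    [[0,0,3],[0,0,0],0],
    [[0,0,3],[0,0,0],0],
    [[0,0,2],[0,0,0],0],
    [[0,0,1],[0,0,0],0],
    [[-0.5,0,0],[0,0,0],0],
    [[-1,0,0],[0,0,0],0],
    [[-1,0,0],[0,0,0],0],
    [[-1,0,0],[0,0,0],0],
    [[-1.5,0,0],[0,0,0],0],
    [[-1.5,0,0],[0,0,0],0],
    [[-1.5,0,0],[0,0,0],0],
    [[-1.5,0,0],[0,0,0],0],
    [[-1.5,0,0],[0,0,0],0],
    [[-1.5,0,0],[0,0,0],0],
    [[0,0,0],[0,0,0],0],
  ],
)

```text
time: 13.3
ee_pos: [0.6427, -0.0415, 0.0445]
eef_rot: [0.655, 0.756, -0.0, 0.0]
ft_force: [1.1, -0.7, 0.6]
width: 0.0003
grip_force: 0.0
```

```bash
python3 - <<'E'
from meas import *
s=r.read_state(); d=s["ee_pos"][:2]-[.560,-.037]; print(s["ee_pos"],"uv",d@[.9895,.1444],d@[-.1444,.9895])
for n in("scene","top"):
    c=r.camera(n)
    for ce,st in blobs(c,"cu")[0]:
        p=ray(c,ce,.052)[:2]-[.56,-.037]
        if abs(p[0])<.2 and abs(p[1])<.26: print(n,ce.round(1),st[4],"uv",p@[.9895,.1444],p@[-.1444,.9895])
E
```

```text
[ 0.64268193 -0.04146822  0.04447399] uv 0.0811685604042269 -0.016360579414730535
scene [240.9 222.7] 120 uv -0.07312444610426086 -0.2059221127847139
scene [248.8 247.2] 130 uv 0.01897578313800607 -0.20533187395260918
scene [309.9 249. ] 103 uv 0.08240918842057465 -0.04868840019077276
scene [362.5 252.3] 183 uv 0.1425296081222789 0.08354471031333534
top [308.3 128.5] 31 uv 0.1841456622269758 0.09121615385981399
top [269.  137.2] 54 uv 0.16219728886818383 0.20090600951579207
top [248.8 186.3] 60 uv 0.023431329905434017 0.25590122894224826
top [415.9 196.1] 145 uv -0.019531229320833024 -0.19299850405462837
top [248.7 219. ] 15 uv -0.06603083794990375 0.2554681182223919
top [419.  230.5] 173 uv -0.11254314145141994 -0.19346371067878823
```

Emit:
move_arm(
  targets=[
    [[-1.5,0,0],[0,0,0],0],
    [[-1.5,0,0],[0,0,0],0],
    [[-2,0,0],[0,0,0],0],
    [[-2,0,0],[0,0,0],0],
    [[-2,0,0],[0,0,0],0],
    [[-2,0,0],[0,0,0],0],
    [[-2,0,0],[0,0,0],0],
    [[-2,0,0],[0,0,0],0],
    [[0,0,0],[0,0,0],0],
    [[0,0,-4],[0,0,0],0],
    [[0,0,-4],[0,0,0],0],
    [[0,0,-4],[0,0,0],0],
    [[4,0,-1],[0,0,0],0],
    [[4,0,-1],[0,0,0],0],
    [[4,0,-1],[0,0,0],0],
    [[4,0,-1],[0,0,0],0],
    [[4,0,0],[0,0,0],0],
    [[4,0,0],[0,0,0],0],
    [[4,0,0],[0,0,0],0],
    [[0,0,0],[0,0,0],0],
  ],
)

```text
time: 15.9
ee_pos: [0.6232, 0.0952, 0.2042]
eef_rot: [0.651, 0.759, 0.001, -0.001]
ft_force: [-0.5, -0.2, -0.9]
width: 0.0006
grip_force: 0.0
```

```bash
python3 look.py t6
```

```text
15.9 [0.62317286 0.09518104 0.20422588] [-0.5167699  -0.1695627  -0.93903136]
uv 0.08159648555576145 0.12167097369329986
```

View pics/t6.png

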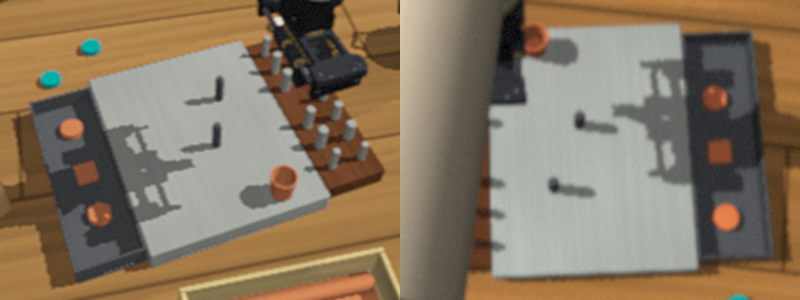

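All three slugs lie in the tray. The punches and cup stand where they were, and the arm is clear, so I'm handing in.

```bash
python3 -c "
from bench import r
print(r.close_job())"
```

```text
the job is handed in; nothing more can be done
None
```

All three copper bar ends were pushed over the edge and lie in the scrap tray, with the punches and cup left standing; the job is handed in at about 16 s of the 61 s allowed.

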